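Clamp a printed bracket on the tilted angle plate

TASK

Get the green printed bracket ready for drilling: lay it on the tilted angle plate, foot flat, upright wall snug against the low ledge between the two side cheeks, and let go of it. Then swing the clamp strap over its foot until it meets its stop, and screw the brass knurled nut clockwise until it stops tight, so that the strap's red pad holds the bracket down. Leave the other things on the bench where they are.

Things in the scene. Friction and masses are not known exactly. Their poses are not given: they have to be found in the camera images.
- bracket: bright green printed L-bracket, 0.12 kg. Foot 60 (its x) x 100 (y) x 10 mm thick; upright wall 10 mm thick along the whole -x edge (x = -30 to -20), top 55 mm above the underside; 6 mm fillet in the inner corner. Origin: centre of the foot's underside, z up. Stands on its foot on the bench; grip it by the wall, across its 10 mm.
- fixture: steel base of the angle plate, 190 x 200 mm, fixed to the bench; origin at the centre of its underside. It carries the plate, tilted 30 degrees, low edge towards -x of the base, which faces away from the robot, give or take 20 degrees. Two stays and a hinge under the plate; nothing above it but the clamp.
- plate: tilted aluminium plate, x -12..138, y -100..100 mm. Origin on its surface at the middle of the ledge's inner face, 45 mm above the bench; x up the slope, y along the ledge, z out of the surface. Ledge (x -12..0) and two cheeks (x 0..30, inner faces at y = -55 and 55) stand 8 mm high. Seated, the bracket's origin is at x = 30, y = 0, z = 0, its axes along the plate's (wall at the ledge), 5 mm play to each cheek.
- stud (a point): foot of the clamp's stud on the plate's surface, at plate x = 95 mm, y = 0; axes as the plate's. The stud stands along z, with a round boss 38 mm wide, 6 mm high at its foot; it carries the strap, lifted by a spring, and above it the nut.
- strap (a joint): swing (rad) of the dark steel clamp strap about the stud. 0 = at its stop, straight down the slope over the bracket's foot; grows clockwise seen from above, to the plate's +y side: at angle a the pad is at plate x = 95 - 63 cos a, y = 63 sin a (mm). Starts parked at 1.35 to 1.85; limit 2.0. Stiff: stays where left, moves with 0.06 N m (about 1 N at the pad).
- pad: round red pad, 20 mm wide, 6 mm high, under the strap's free end, 63 mm from the stud axis. Origin: centre of its underside; x along the strap towards the stud, z along the stud. Strap: bar 26 mm wide, 6 to 18 mm above this origin, reaching 76 mm from the stud axis. At the start the origin is 12 to 13.5 mm above the plate (a seated bracket's foot is 10 mm) and it sinks with the nut.
- nut (a joint): turn (rad) of the brass nut: grows as it is screwed down, clockwise seen from above along the stud. Starts at 1.3 to 2.0; 4.4 = hard stop, tight. Turns with about 0.05 N m, sinks 8 mm per turn together with the strap, stays where it is left, cannot come off.
- nut_grip (a point): point on the nut's axis at the height to grip it; z out along the stud. Nut: knurled brass cylinder, 43 mm in diameter, from 19 mm below this point (along the stud) to 13 mm above it; a 5 mm stud end stands above that. The strap's top is 26 mm below this point. 56 to 57 mm above the plate at the start, 53 when tight.
- other: orange printed bracket of the same size and shape, a bystander; origin at the centre of the foot's underside
- spool: spool of red filament lying flat, 140 mm across, 54 mm high, a bystander; origin at the centre of its underside
- vase: green printed vase, 80 mm wide, 120 mm high, a bystander; origin at the centre of its underside
There are look-alikes about, which are no part of the job. Leave any purple or turquoise look-alike of the bracket alone.

How it is judged:
By the outcome, as a careful person would: the job done as asked, in the order asked, and still so for the second after the job is handed in, with the robot touching nothing.
It also fails if it takes over 72 s, if anything falls off the work surface, if the arm or the gripper's body presses on something with over 40 N, if the wrist force passes 120 N, or if a joint passes its speed limit or range.

ROBOT

A 6-joint arm with a two-finger parallel gripper is mounted at the origin on the work surface. World frame = base frame: x ahead of the robot, y to its left, z up, the work surface at z = 0. Lengths are in mm, angles in degrees, forces in N, time in s.
With the tool pointing down it reaches from about 350 to 850 mm from the base axis. Payload 8.1 kg.
Tool frame: the origin (TCP) lies at the very end of the fingers, on their centre line; the grasp point (between the pads) lies 19 mm behind it; z points along the fingers, y is the direction in which the jaws open and shut (so a half turn about z gives the same grasp; the last joint's range is limited). The gripper opens to 85 mm and grips with 20 to 120 N. Pads are 22 mm wide; open, the fingers measure 114 mm over their backs; the gripper's body (76 mm by 85 mm) begins 54 mm behind the grasp point. The pads swing forward as they close: fully open they stand 13 mm farther back than shut.
Start: joints at [65.581, 7.471, 85.268, -0, 87.261, -4.893], TCP at [200.523, 565.505, 231.292] pointing down, gripper open.
Joint ranges: [-169.43, 169.43], [-51.17, 129.36], [1.28, 143.12], [-76.62, 256.62], [0, 156.53], [-152.29, 152.29]. Speed limits (degrees/s): [136.94, 136.94, 159.86, 180, 180, 180].

INTERFACE

Orientations are given as [roll, pitch, yaw] about the fixed x, y, z axes, in that order (R = Rz(yaw) Ry(pitch) Rx(roll)).
In Python, from bench import r gives the robot as it stands.
- The arm moves only by the shell command python3 -m jog 'ROWS' [OPENING] [FORCE]. ROWS is JSON, a list of rows, each a list of 6 numbers: the shift along the tool's x, y, z normalised to -1 to 1, where 1 is 0.25 m, then the turn, a rotation vector about the tool's x, y, z normalised to -1 to 1, where 1 is pi rad. In form: [[x, y, z, ax, ay, az], ...]. A call has 1 to 10 rows; each row is the pose to reach, as a shift and turn from the pose commanded when the call began, along the tool's axes at that moment, turning the shorter way round; what a row does not reach only later rows make up. A row lasts 1/10 s, in which the tool goes at most 50 mm and 8.59 degrees, less where a joint would pass 70% of its speed; a pose out of reach is approached as far as the arm can. A call with a number of a shift or a turn outside -1 to 1 is refused whole. A call with a gripper value outside its range is refused whole. OPENING is the opening, from 0 (shut) to 1 (fully open), set as the call begins (- or left out, the last holds). The fingers move at their own pace and stop on an object; FORCE is the grip in N (left out, the last holds). Time passes only in rows, so rows that repeat a pose let the fingers close. It gives the time, the measured TCP pose, the force and the opening at its end, in the units of the state.
- r.sense(): the state, without advancing time (a new reading comes with each control period).
- r.snapshot(name): name is "side" or "top"; returns a dict with "pixels" (420x560x3 uint8, red, green, blue), "intrinsics" (3x3 intrinsics, pixels), "dist" ([k1, k2, p1, p2, k3] as OpenCV has them; the pictures are not rectified), "extrinsics" (4x4, takes a point from camera to world coordinates). Camera axes: x right, y down, z forward; pixel columns grow to the right and rows downward; lengths in mm; the calibration is good to about 2 mm. A picture is of the moment at which its call begins. There is no depth.
- r.hand_in(): hands the job in, once; it reports no verdict.
The state is a dict: "time": time; "joint_pos": joint angles; "qd": joint speeds; "joint_efforts": joint torques, N m; "tool_pos": TCP position; "tcp_rot": TCP orientation; "ft_force": force on the tool from outside, world axes, zero at the start; "wrist_torque": the same for the moment, N m; "finger_gap": finger opening in mm.
Only numpy, scipy, OpenCV 4.12 (cv2) and the standard library are available. Lean on these libraries where they do the work, as an engineer would, in place of code of your own. Each camera call takes 0.05 s, during which the arm holds its last target.

## Working session

There is one attempt and no reset: what is moved stays moved. The work goes in short steps, Python scripts to look and compute and a shell command to move; the robot and the scene stay as the last step left them, time stands still between calls to the robot, and variables do not carry over. Pictures are saved under pics/ and viewed, and the job is handed in when it is done.

```bash
ls; mkdir -p pics; python3 - <<'E'
from bench import r
import cv2,numpy as np,json
print(r.sense())
for n in("side","top"):
    s=r.snapshot(n); cv2.imwrite(f"pics/{n}0.png",s["pixels"][:,:,::-1])
    print(n,np.array(s["intrinsics"]).round(2).tolist(),s["dist"],np.array(s["extrinsics"]).round(4).tolist())
E
```

```text
pics
{'time': 0.0, 'joint_pos': array([ 6.55814269e+01,  7.51579410e+00,  8.53291675e+01, -5.08944359e-04,
        8.72621400e+01, -4.89223250e+00]), 'qd': array([-0.015732  ,  0.06480795,  0.00644567, -0.0768083 , -0.00196078,
       -0.02279926]), 'joint_efforts': array([ 2.95771300e-03, -5.69392061e+01, -5.00558710e+01,  5.93634786e-05,
        1.49261701e-02, -2.13213946e-05]), 'tool_pos': array([200.28848748, 564.99661872, 230.23835959]), 'tcp_rot': array([-1.79893245e+02, -8.62734908e-03,  1.60473676e+02]), 'ft_force': array([-0.21828077, -0.35236036, -0.1733438 ]), 'wrist_torque': array([0.04137996, 0.02643911, 0.03183267]), 'finger_gap': 85.27542398980782}
side [[440.9, 0.0, 277.75], [0.0, 440.9, 207.8], [0.0, 0.0, 1.0]] [-0.12968249  0.          0.          0.          0.        ] [[-0.9959, -0.0477, 0.0773, 462.7013], [-0.0908, 0.4953, -0.8639, 1233.5542], [0.0029, -0.8674, -0.4976, 812.7626], [0.0, 0.0, 0.0, 1.0]]
top [[404.06, 0.0, 273.95], [0.0, 404.06, 215.36], [0.0, 0.0, 1.0]] [-0.09177557  0.          0.          0.          0.        ] [[-0.0045, -0.9815, 0.1916, 368.5269], [-0.9997, 0.0002, -0.0225, 6.7561], [0.022, -0.1916, -0.9812, 1155.3478], [0.0, 0.0, 0.0, 1.0]]
```

View pics/side0.png

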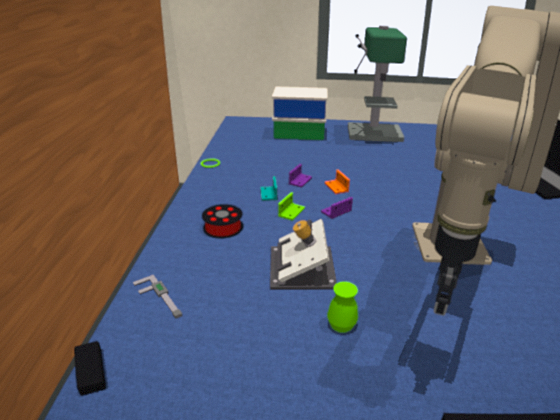

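View pics/top0.png

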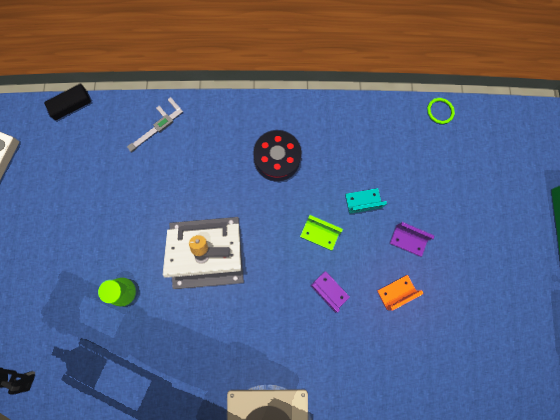

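```bash
python3 - <<'E'
import cv2
t=cv2.imread("pics/top0.png");s=cv2.imread("pics/side0.png")
cv2.imwrite("pics/c1.png",cv2.resize(t[210:295,155:255],None,fx=7,fy=7,interpolation=cv2.INTER_CUBIC))
cv2.imwrite("pics/c2.png",cv2.resize(t[205:260,290:355],None,fx=10,fy=10,interpolation=cv2.INTER_CUBIC))
cv2.imwrite("pics/c3.png",cv2.resize(s[180:295,260:345],None,fx=5,fy=5,interpolation=cv2.INTER_CUBIC))
E
```

```text
(no output)
```

View pics/c1.png

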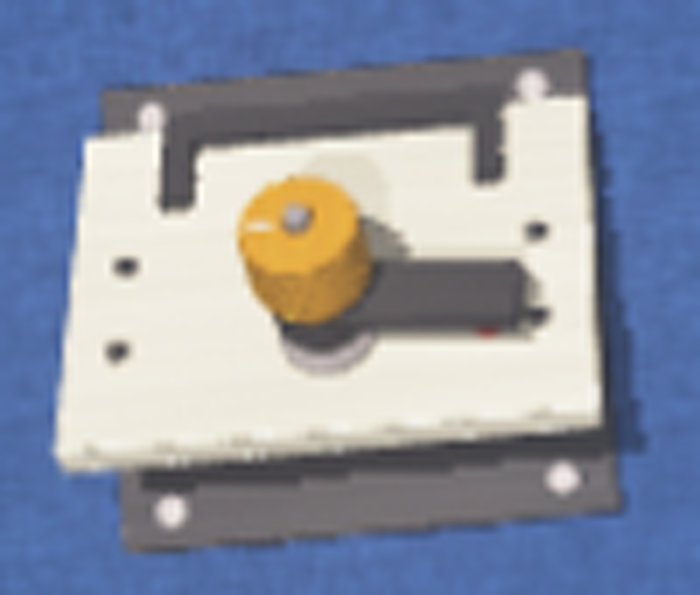

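View pics/c2.png

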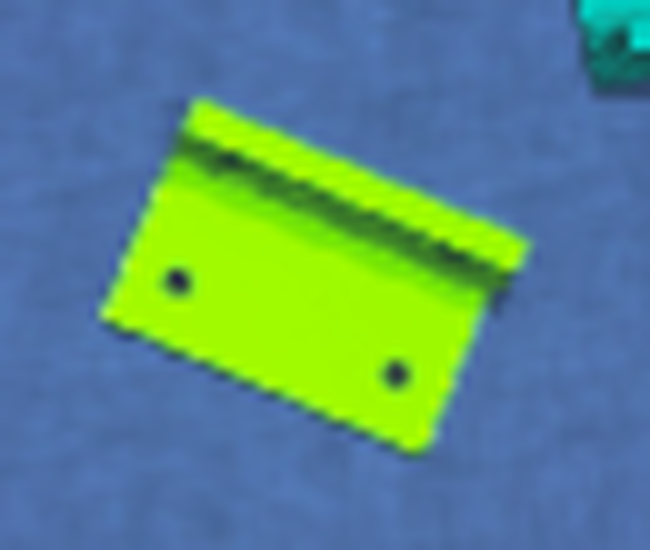

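View pics/c3.png

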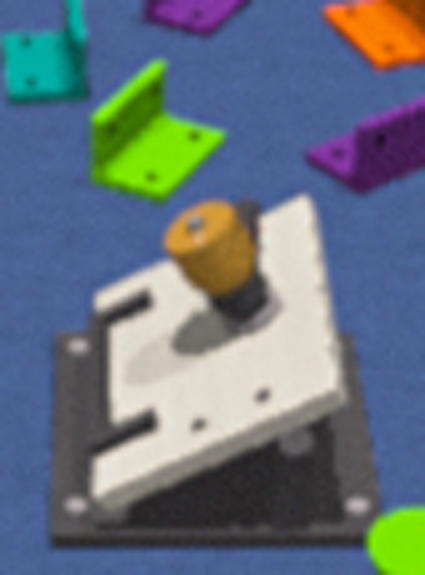

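```bash
cat > h.py <<'E'
import numpy as np,cv2
from scipy.spatial.transform import Rotation as R
from scipy.optimize import least_squares
K={'side':np.array([[440.9,0,277.75],[0,440.9,207.8],[0,0,1]]),'top':np.array([[404.06,0,273.95],[0,404.06,215.36],[0,0,1]])}
D={'side':np.array([-0.12968249,0,0,0,0]),'top':np.array([-0.09177557,0,0,0,0])}
E={}
def loadE():
    from bench import r
    for n in K:
        E[n]=np.array(r.snapshot(n)["extrinsics"])
E['side']=np.array([[-0.9959, -0.0477, 0.0773, 462.7013], [-0.0908, 0.4953, -0.8639, 1233.5542], [0.0029, -0.8674, -0.4976, 812.7626], [0.0, 0.0, 0.0, 1.0]])
E['top']=np.array([[-0.0045, -0.9815, 0.1916, 368.5269], [-0.9997, 0.0002, -0.0225, 6.7561], [0.022, -0.1916, -0.9812, 1155.3478], [0.0, 0.0, 0.0, 1.0]])
def proj(n,P):
    P=np.atleast_2d(np.asarray(P,float)); M=np.linalg.inv(E[n])
    return cv2.projectPoints(P@M[:3,:3].T+M[:3,3],np.zeros(3),np.zeros(3),K[n],D[n])[0].reshape(-1,2)
def crop(pts,x0,y0,s): return (np.asarray(pts,float)+.5)/s-.5+[x0,y0]
Rt=R.from_euler('y',-30,degrees=True)  # plate x goes up: (cos30,0,sin30)
def plate2w(p,P): # p=(x,y,yaw) of plate origin
    return (R.from_euler('z',p[2],degrees=True)*Rt).apply(np.atleast_2d(P))+[p[0],p[1],45]
def br2w(p,P): return R.from_euler('z',p[2],degrees=True).apply(np.atleast_2d(P))+[p[0],p[1],0]
def fit(f,p0,obs):
    fun=lambda p: np.concatenate([(proj(n,f(p,P))-uv).ravel() for n,P,uv in obs])
    s=least_squares(fun,p0,loss='soft_l1'); return s.x,fun(s.x).reshape(-1,2)
E
cat > f1.py <<'E'
from h import *
np.set_printoptions(suppress=True,precision=2)
o=[('top',[(138,-100,0),(138,100,0),(-12,-100,0),(-12,100,0)],crop([(60,455),(603,415),(85,137),(587,97)],155,210,7)),
('side',[(-12,-100,0),(138,-100,0),(138,100,0),(-12,100,0)],crop([(95,487),(345,395),(308,197),(95,295)],260,180,5))]
for oo in (o,o[:1],o[1:]): print('plate',*fit(plate2w,[450,150,180],oo))
b=[('top',[(-30,-50,55),(-30,50,55),(30,-50,10),(30,50,10)],crop([(198,97),(530,240),(102,313),(427,450)],290,205,10)),
('side',[(-30,-50,55),(-30,50,55),(-30,-50,0),(30,-50,0),(30,50,10)],crop([(93,118),(162,61),(92,180),(155,200),(225,133)],260,180,5))]
for oo in (b,b[:1],b[1:]): print('br',*fit(br2w,[400,-100,160],oo))
E
python3 f1.py
```

```text
plate [543.62 179.6  184.9 ] [[-0.66  0.56]
 [-0.43 -0.32]
 [ 0.48  0.65]
 [-0.03  0.35]
 [-0.16  1.29]
 [-1.57 -2.07]
 [-0.07 -1.09]
 [ 0.1  -0.53]]
plate [544.48 179.03 184.82] [[-0.49  0.18]
 [-0.26 -0.59]
 [ 0.7   0.3 ]
 [ 0.19  0.1 ]]
plate [542.34 183.83 185.07] [[ 0.28  2.29]
 [-0.99 -1.19]
 [ 0.24 -0.41]
 [ 0.29  0.25]]
br [ 538.32 -151.18  155.78] [[ 0.29  0.12]
 [ 0.12  0.31]
 [ 0.03  0.29]
 [-0.42  0.74]
 [-1.16 -0.52]
 [-1.64 -0.57]
 [-0.99  0.47]
 [ 1.2   0.8 ]
 [-0.1  -0.41]]
br [ 539.36 -151.19  156.46] [[ 0.09 -0.11]
 [ 0.07 -0.3 ]
 [ 0.06  0.17]
 [-0.23  0.24]]
br [ 535.83 -150.86  153.22] [[-0.81 -0.76]
 [-0.27 -0.49]
 [-0.65  0.22]
 [ 1.16  0.88]
 [ 0.94 -0.03]]
```

```bash
cat > ov.py <<'E'
from h import *
def lines(im,n,f,p,segs,x0,y0,s,col=(0,0,255)):
    for a,b in segs:
        P=proj(n,f(p,[a,b])); q=((P-[x0,y0]+.5)*s-.5)
        cv2.line(im,*[tuple(int(round(v*8)) for v in w) for w in q],col,1,cv2.LINE_AA,3)
pl=[((-12,-100,0),(138,-100,0)),((138,-100,0),(138,100,0)),((138,100,0),(-12,100,0)),((-12,100,0),(-12,-100,0)),((0,-55,0),(0,55,0)),((0,55,0),(30,55,0)),((0,-55,0),(30,-55,0)),((0,-55,8),(30,-55,8)),((0,55,8),(30,55,8)),((95,0,0),(95,0,75)),((0,-55,8),(0,55,8))]
c=[(95+19*np.cos(t),19*np.sin(t),6) for t in np.linspace(0,6.283,25)]
pl+=list(zip(c[:-1],c[1:]))
c=[(95+21.5*np.cos(t),21.5*np.sin(t),69.5) for t in np.linspace(0,6.283,25)]
pl+=list(zip(c[:-1],c[1:]))
br=[]
for y in(-50,50):
    v=[(-30,y,0),(30,y,0),(30,y,10),(-20,y,10),(-20,y,55),(-30,y,55)]
    br+=list(zip(v,v[1:]+v[:1]))
for x,z in[(-30,0),(30,0),(30,10),(-20,10),(-20,55),(-30,55)]: br.append(((x,-50,z),(x,50,z)))
E
cat > o1.py <<'E'
from ov import *
P=[544.1,180,184.9]; B=[538.9,-151.2,156.3]
ims=[]
for n,x0,y0,w,hh,s in(("top",155,210,100,85,8),("side",265,215,80,80,7)):
    im=cv2.resize(cv2.imread(f"pics/{n}0.png")[y0:y0+hh,x0:x0+w],None,fx=s,fy=s,interpolation=cv2.INTER_CUBIC)
    lines(im,n,plate2w,P,pl,x0,y0,s); cv2.imwrite(f"pics/o_{n}.png",im)
a=[]
for n,x0,y0,w,hh,s in(("top",295,210,50,42,8),("side",272,188,40,35,8)):
    im=cv2.resize(cv2.imread(f"pics/{n}0.png")[y0:y0+hh,x0:x0+w],None,fx=s,fy=s,interpolation=cv2.INTER_CUBIC)
    lines(im,n,br2w,B,br,x0,y0,s); a.append(cv2.copyMakeBorder(im,0,340-im.shape[0],0,0,cv2.BORDER_CONSTANT))
cv2.imwrite("pics/o_b.png",np.hstack(a))
E
python3 o1.py
```

```text
(no output)
```

View pics/o_top.png

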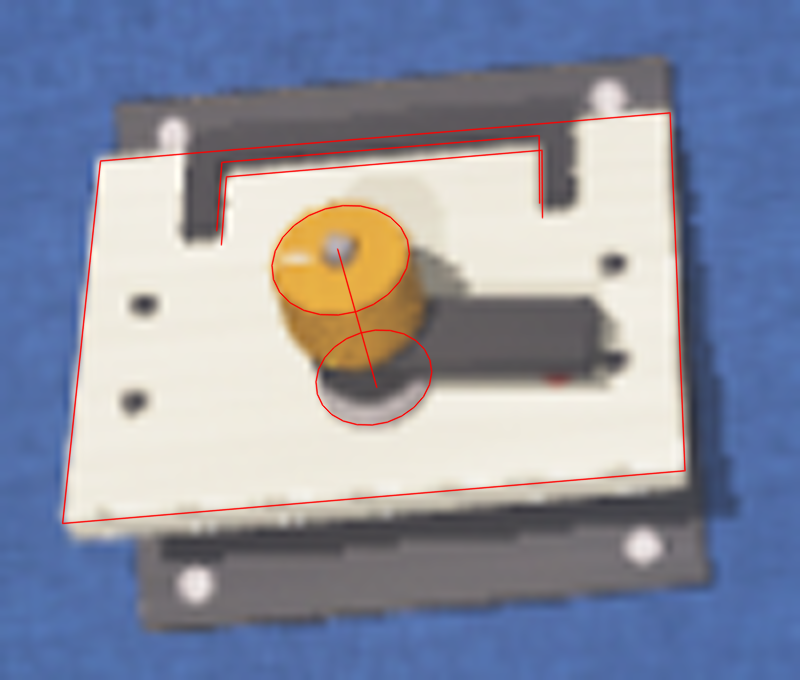

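View pics/o_side.png

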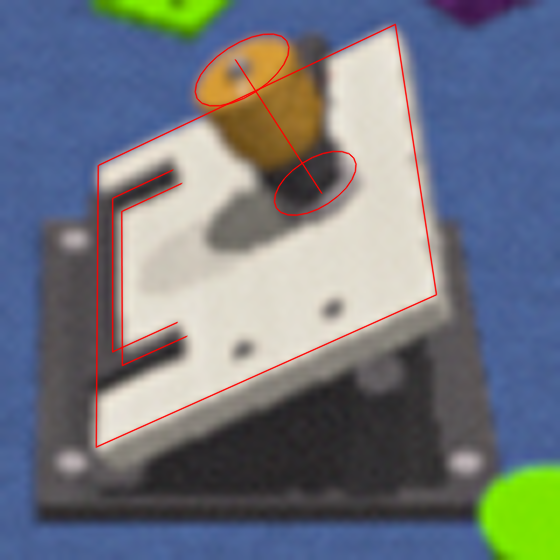

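View pics/o_b.png

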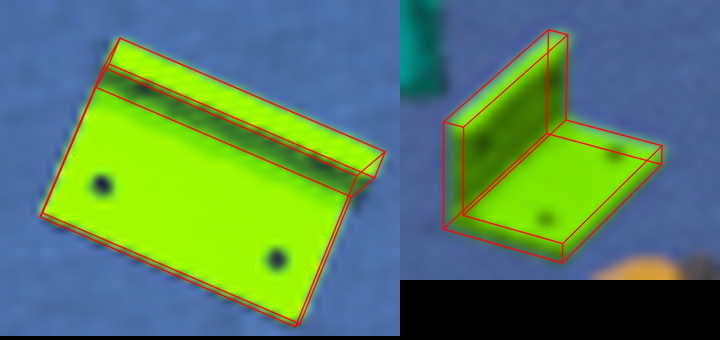

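```bash
cat > g.py <<'E'
from h import *
from bench import r
np.set_printoptions(suppress=True,precision=4)
PL=[544.1,180,184.9]; BR=[538.9,-151.2,156.3]
RB=np.array([[0,-1,0],[-1,0,0],[0,0,-1.]])
def rb(p=BR): return R.from_euler('z',p[2],degrees=True).as_matrix()@RB
def rp(p=PL): return (R.from_euler('z',p[2],degrees=True)*Rt).as_matrix()@RB
def cur():
    s=r.sense(); return np.array(s['tool_pos']),R.from_euler('xyz',s['tcp_rot'],degrees=True).as_matrix(),s
def go(pos,Rg):
    p,Rc,s=cur(); pos=np.ravel(pos)
    d=Rc.T@(pos-p)/250; w=R.from_matrix(Rc.T@Rg).as_rotvec()/np.pi
    print('t',round(s['time'],2),'row',d.round(4).tolist()+w.round(4).tolist(),'rows>=',round(max(np.linalg.norm(d)*5,np.linalg.norm(w)*180/8.59),1))
def inplate(p=PL):
    q,Rc,s=cur(); Rm=(R.from_euler('z',p[2],degrees=True)*Rt).as_matrix()
    return Rm.T@(q-[p[0],p[1],45])
E
python3 - <<'E'
from g import *
for z in(230,150,27): print(br2w(BR,[-25,0,z])); go(br2w(BR,[-25,0,z]),rb())
E
```

```text
[[ 561.7916 -161.2487  230.    ]]
t 0.1 row [-2.3338, -2.2548, 0.0048, -0.0004, 0.0004, 0.5232] rows>= 16.2
[[ 561.7916 -161.2487  150.    ]]
t 0.1 row [-2.3338, -2.2543, 0.3248, -0.0004, 0.0004, 0.5232] rows>= 16.3
[[ 561.7916 -161.2487   27.    ]]
t 0.1 row [-2.3339, -2.2535, 0.8168, -0.0004, 0.0004, 0.5232] rows>= 16.7
```

```bash
python3 -m jog '[[-0.97,-0.94,0,0,0,0],[-0.97,-0.94,0,0,0,0],[-0.97,-0.94,0,0,0,0],[-0.97,-0.94,0,0,0,0],[-0.97,-0.94,0,0,0,0],[-0.97,-0.94,0,0,0,0],[-0.97,-0.94,0,0,0,0]]' 0.6 40
python3 -m jog '[[-0.97,-0.94,0,0,0,0.26],[-0.97,-0.94,0,0,0,0.26],[-0.97,-0.94,0,0,0,0.26],[-0.97,-0.94,0,0,0,0.26],[-0.97,-0.94,0,0,0,0.26],[-0.97,-0.94,0,0,0,0.26],[-0.97,-0.94,0,0,0,0.26]]'
python3 - <<'E'
from g import *
go(br2w(BR,[-25,0,100]),rb())
E
```

```text
time: 0.8
tool_pos: [351.1, 260.5, 231.0]
tcp_rot: [-180.0, 0.0, 160.4]
ft_force: [0.7, 0.5, 0.8]
finger_gap: 51.4
time: 1.5
tool_pos: [501.0, -42.4, 230.9]
tcp_rot: [-180.0, 0.0, 113.4]
ft_force: [0.8, 0.3, -0.3]
finger_gap: 51.3
t 1.5 row [-0.5327, 0.0341, 0.5237, -0.0001, 0.0001, 0.2619] rows>= 5.5
```

```bash
python3 -m jog '[[-0.533,0.034,0.25,0,0,0.262],[-0.533,0.034,0.25,0,0,0.262],[-0.533,0.034,0.25,0,0,0.262],[-0.533,0.034,0.25,0,0,0.262],[-0.533,0.034,0.5237,0,0,0.262],[-0.533,0.034,0.5237,0,0,0.262],[-0.533,0.034,0.5237,0,0,0.262],[-0.533,0.034,0.5237,0,0,0.262]]'
python3 - <<'E'
from g import *
go(br2w(BR,[-25,0,27]),rb())
a=[]
for n,x0,y0,w,hh,s in(("top",290,190,75,75,5),("side",250,120,75,100,5)):
    im=r.snapshot(n)["pixels"][:,:,::-1]
    a.append(cv2.resize(im[y0:y0+hh,x0:x0+w],(375,int(hh*5)),interpolation=cv2.INTER_CUBIC)[:375])
cv2.imwrite("pics/a1.png",np.hstack(a))
E
```

```text
time: 2.3
tool_pos: [561.6, -158.1, 100.5]
tcp_rot: [-179.9, 0.0, 66.7]
ft_force: [-0.0, 0.4, 0.6]
finger_gap: 51.1
t 2.3 row [-0.0114, 0.0059, 0.2938, -0.0003, 0.0, 0.002] rows>= 1.5
```

View pics/a1.png

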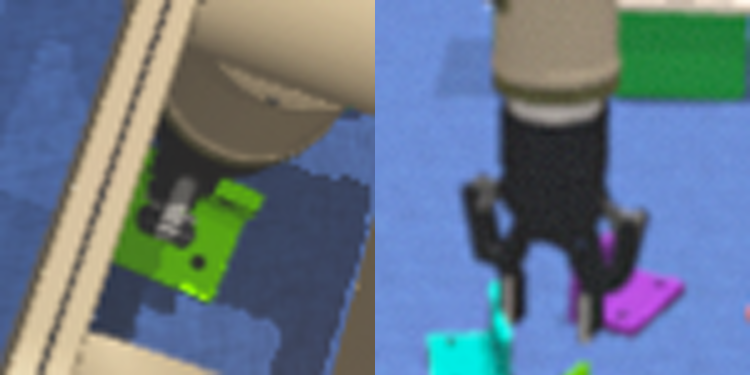

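```bash
python3 -m jog '[[-0.011,0.004,0.1,0,0,0.002],[-0.011,0.004,0.2,0,0,0.002],[-0.011,0.004,0.29,0,0,0.002],[-0.011,0.004,0.29,0,0,0.002],[-0.011,0.004,0.29,0,0,0.002]]'
python3 -m jog '[[0,0,0,0,0,0],[0,0,0,0,0,0],[0,0,0,0,0,0],[0,0,0,0,0,0],[0,0,0,0,0,0],[0,0,0,0,0,0]]' 0 30
python3 - <<'E'
from g import *
go(br2w(BR,[-25,0,27]),rb())
E
```

```text
time: 2.9
tool_pos: [562.5, -161.3, 29.5]
tcp_rot: [179.9, -0.0, 66.2]
ft_force: [0.2, 0.4, 0.2]
finger_gap: 51.0
time: 3.5
tool_pos: [562.7, -161.5, 29.4]
tcp_rot: [179.9, -0.0, 66.2]
ft_force: [-0.2, 0.7, 6.6]
finger_gap: 9.1
t 3.5 row [-0.0006, -0.0037, 0.0096, 0.0007, -0.0, -0.0008] rows>= 0.1
```

```bash
python3 -m jog '[[0,0,-0.1,0,0,0],[0,0,-0.3,0,0,0],[0,0,-0.5,0,0,0],[0,0,-0.7,0,0,0],[0,0,-0.8,0,0,0],[0,0,-0.8,0,0,0]]'
python3 - <<'E'
from g import *
print(r.sense()['finger_gap'])
for q in((11,0,110),(11,0,55)):print(plate2w(PL,q));go(plate2w(PL,q),rp())
E
```

```text
time: 4.1
tool_pos: [564.3, -162.1, 234.3]
tcp_rot: [179.4, -0.0, 66.2]
ft_force: [-0.1, 0.1, -0.4]
finger_gap: 9.7
9.748164254663862
[[589.4075 183.8842 145.7628]]
t 4.1 row [1.3064, -0.4709, 0.35, 0.1662, -0.0412, -0.1562] rows>= 7.2
[[562.008  181.5353  98.1314]]
t 4.1 row [1.2534, -0.5692, 0.5396, 0.1662, -0.0412, -0.1562] rows>= 7.4
```

```bash
python3 -m jog '[[0.2,-0.07,0,0,0,0],[0.4,-0.14,0,0,0,0],[0.6,-0.21,0,0,0,0],[0.8,-0.28,0,0,0,0],[0.95,-0.33,0,0,0,0],[0.95,-0.33,0,0,0,0]]'
python3 - <<'E'
from g import *
q=(11,0,110);go(plate2w(PL,q),rp())
E
```

```text
time: 4.7
tool_pos: [581.1, 95.4, 226.1]
tcp_rot: [-179.8, -0.1, 66.5]
ft_force: [-1.0, -0.2, -1.1]
finger_gap: 9.1
t 4.7 row [0.3373, -0.1096, 0.3222, 0.1623, -0.0419, -0.154] rows>= 4.8
```

```bash
python3 -m jog '[[0.337,-0.11,0.05,0.162,-0.042,-0.154],[0.337,-0.11,0.05,0.162,-0.042,-0.154],[0.337,-0.11,0.1,0.162,-0.042,-0.154],[0.337,-0.11,0.2,0.162,-0.042,-0.154],[0.337,-0.11,0.322,0.162,-0.042,-0.154],[0.337,-0.11,0.322,0.162,-0.042,-0.154],[0.337,-0.11,0.322,0.162,-0.042,-0.154]]'
cat > lk.py <<'E'
from g import *
import sys
a=[]
for n,x0,y0,w,hh in(("top",150,190,110,105),("side",250,190,110,105)):
    im=r.snapshot(n)["pixels"][:,:,::-1]
    a.append(cv2.resize(im[y0:y0+hh,x0:x0+w],None,fx=3.6,fy=3.6,interpolation=cv2.INTER_CUBIC))
cv2.imwrite(f"pics/{sys.argv[1]}.png",np.hstack(a))
print('inplate',inplate(),'F',r.sense()['ft_force'].round(1))
E
python3 lk.py a2;python3 - <<'E'
from g import *
q=(11,0,45);go(plate2w(PL,q),rp())
E
```

```text
time: 5.4
tool_pos: [589.8, 177.0, 143.8]
tcp_rot: [-149.9, 0.2, 94.5]
ft_force: [-0.3, 0.3, 0.1]
finger_gap: 9.5
inplate [ 11.3981   6.5721 115.4144] F [ 0.8 -0.6 -0.4]
t 5.5 row [0.026, -0.0012, 0.2817, 0.0029, -0.0004, -0.0026] rows>= 1.4
```

View pics/a2.png

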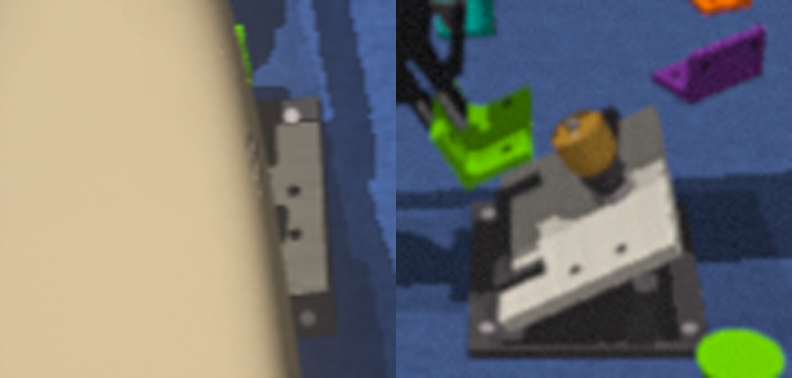

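```bash
python3 -m jog '[[0.026,-0.001,0.1,0.003,0,-0.0026],[0.026,-0.001,0.2,0.003,0,-0.0026],[0.026,-0.001,0.28,0.003,0,-0.0026],[0.026,-0.001,0.28,0.003,0,-0.0026],[0.026,-0.001,0.28,0.003,0,-0.0026],[0.026,-0.001,0.28,0.003,0,-0.0026]]'
python3 lk.py a3;python3 - <<'E'
from g import *
for q in((11,0,45),(11,0,31)):go(plate2w(PL,q),rp())
E
```

```text
time: 6.1
tool_pos: [557.9, 181.4, 90.5]
tcp_rot: [-150.0, -0.1, 94.9]
ft_force: [-0.8, -0.8, -0.6]
finger_gap: 9.1
inplate [10.4745 -0.1975 44.9052] F [ 0.3 -0.  -0.7]
t 6.2 row [-0.0008, -0.0021, -0.0004, -0.0006, -0.0003, 0.0005] rows>= 0.0
t 6.2 row [-0.0008, -0.002, 0.0556, -0.0006, -0.0003, 0.0005] rows>= 0.3
```

View pics/a3.png

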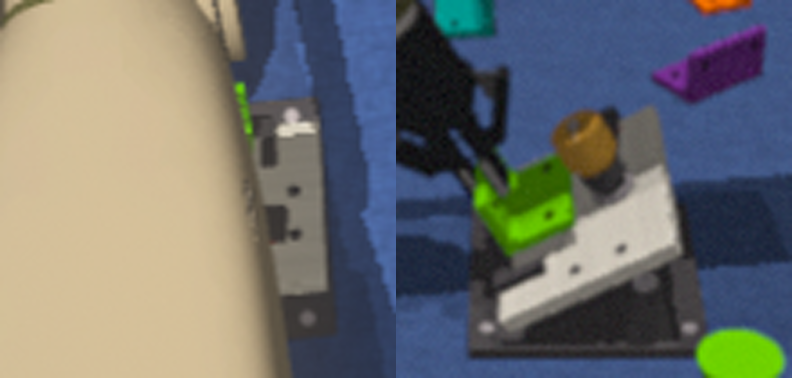

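```bash
cat > ob.py <<'E'
from ov import *; from g import *
import sys
# overlay bracket in plate frame at origin offset given
q=inplate()+[25,0,-29.4] if len(sys.argv)<3 else np.array(eval(sys.argv[2]))
f=lambda p,P: plate2w(PL,np.atleast_2d(P)+q)
x0,y0,w,hh,s=262,205,85,75,9
im=cv2.resize(r.snapshot('side')["pixels"][:,:,::-1][y0:y0+hh,x0:x0+w],None,fx=s,fy=s,interpolation=cv2.INTER_CUBIC)
im0=im.copy()
lines(im,'side',f,PL,br,x0,y0,s); lines(im,'side',plate2w,PL,pl[:9]+pl[10:11],x0,y0,s,(255,0,0))
cv2.imwrite(f"pics/{sys.argv[1]}.png",im[:600,:790]); print(q)
E
python3 ob.py b1
```

```text
[35.4745 -0.1975 15.5052]
```

View pics/b1.png

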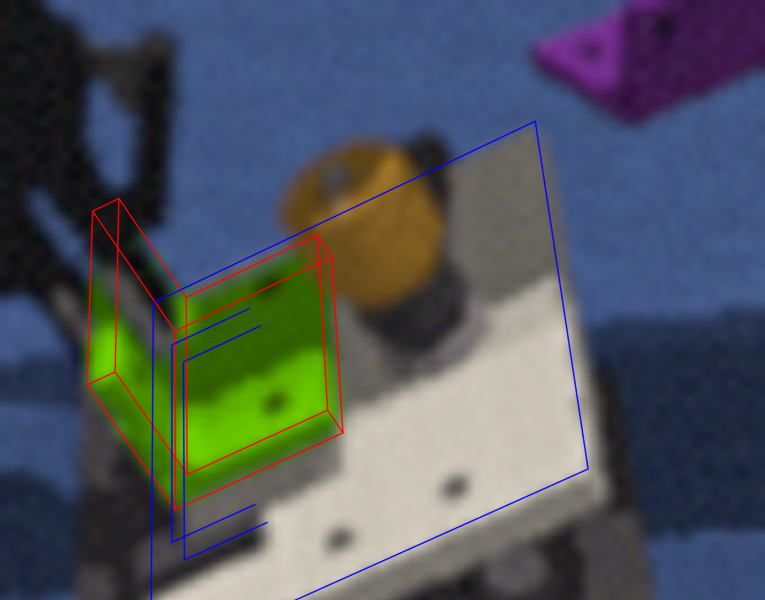

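```bash
python3 -m jog '[[0,-0.002,0.02,0,0,0],[0,-0.002,0.04,0,0,0],[0,-0.002,0.052,0,0,0],[0,-0.002,0.052,0,0,0],[0,-0.002,0.052,0,0,0]]';python3 lk.py a4
python3 -m jog '[[0,0,0.004,0,0,0],[0,0,0.006,0,0,0],[0,0,0.006,0,0,0]]';python3 lk.py a4
```

```text
time: 6.75
tool_pos: [549.1, 180.6, 76.3]
tcp_rot: [-149.7, -0.1, 95.0]
ft_force: [2.7, 1.1, 5.7]
finger_gap: 9.4
inplate [11.2656 -0.1871 29.652 ] F [ 3.1 -0.3  5.3]
time: 7.15
tool_pos: [549.1, 180.6, 76.3]
tcp_rot: [-149.8, -0.1, 95.0]
ft_force: [3.1, -0.8, 10.9]
finger_gap: 9.4
inplate [11.2386 -0.1896 29.6182] F [ 2.6 -0.4 10.9]
```

```bash
python3 -m jog '[[0,0.008,-0.004,0,0,0],[0,0.016,-0.004,0,0,0],[0,0.016,-0.004,0,0,0]]';python3 lk.py a5
python3 -m jog '[[0,0.004,0,0,0,0],[0,0.006,0,0,0,0],[0,0.006,0,0,0,0]]';python3 lk.py a5
```

```text
time: 7.55
tool_pos: [552.4, 181.0, 74.4]
tcp_rot: [-149.7, -0.1, 95.0]
ft_force: [0.7, 0.1, 7.8]
finger_gap: 9.2
inplate [ 7.5079 -0.2849 29.5997] F [2.5 0.6 8.4]
time: 7.95
tool_pos: [553.4, 181.1, 73.8]
tcp_rot: [-149.7, -0.1, 95.0]
ft_force: [1.9, -0.0, 9.0]
finger_gap: 9.5
inplate [ 6.3325 -0.308  29.6395] F [ 1.2 -0.7 10.4]
```

View pics/a5.png

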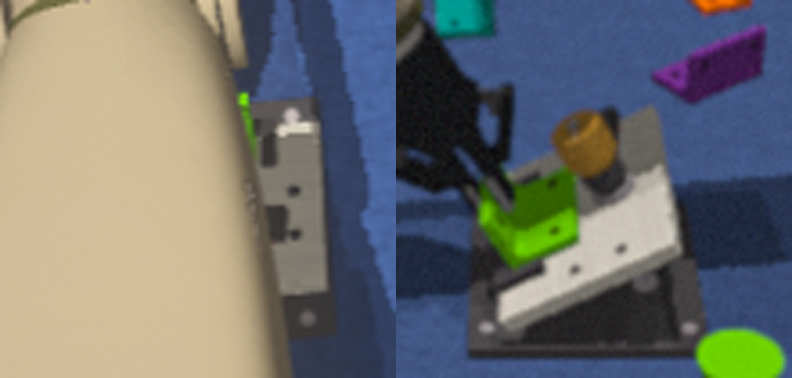

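```bash
for i in 1 2 3; do python3 -m jog '[[0,0.004,0,0,0,0],[0,0.006,0,0,0,0],[0,0.006,0,0,0,0]]' >/dev/null;python3 lk.py a6; done
```

```text
inplate [ 4.8087 -0.3084 29.6676] F [-0.2  0.3 10. ]
inplate [ 4.1127 -0.3229 29.6578] F [-2.6  0.  12.7]
inplate [ 3.8061 -0.33   29.7107] F [-7.6 -1.3 18.1]
```

```bash
python3 ob.py b2 "(30,0,0)"
```

```text
[30  0  0]
```

View pics/b2.png

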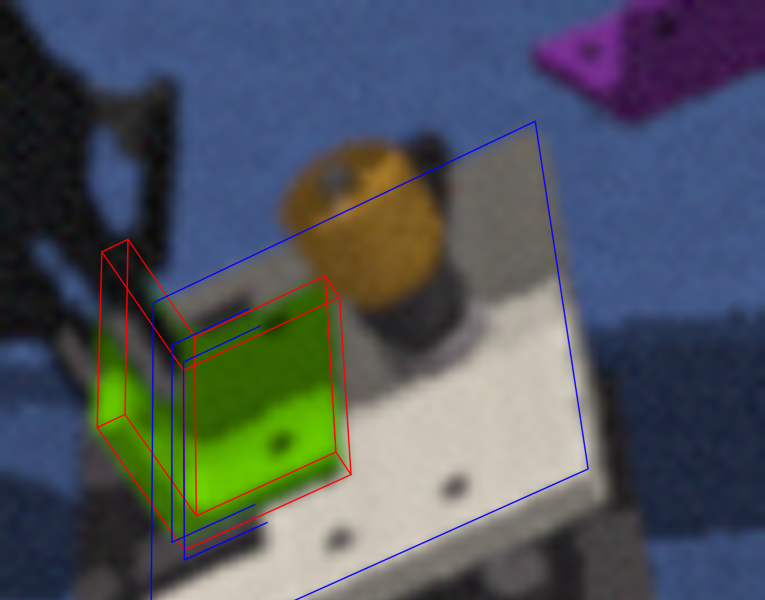

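```bash
python3 -m jog '[[0,-0.006,0,0,0,0],[0,-0.006,0,0,0,0]]'; python3 -m jog '[[0,0,0,0,0,0],[0,0,0,0,0,0],[0,0,0,0,0,0],[0,0,0,0,0,0]]' 0.4; python3 -m jog '[[0,0,-0.1,0,0,0],[0,0,-0.25,0,0,0],[0,0,-0.4,0,0,0],[0,0,-0.5,0,0,0],[0,0,-0.5,0,0,0]]'; python3 lk.py a7;  python3 ob.py b3 "(30,0,0)"
```

```text
time: 9.5
tool_pos: [555.3, 181.3, 72.8]
tcp_rot: [-149.6, -0.1, 95.0]
ft_force: [-2.6, 0.5, 12.4]
finger_gap: 9.5
time: 9.9
tool_pos: [555.5, 181.1, 70.5]
tcp_rot: [-149.6, -0.1, 95.0]
ft_force: [0.0, -0.2, -0.1]
finger_gap: 34.4
time: 10.4
tool_pos: [621.4, 186.7, 182.8]
tcp_rot: [-150.0, -0.1, 95.0]
ft_force: [0.1, 0.5, 0.2]
finger_gap: 34.3
inplate [  1.6402  -0.1434 153.1611] F [-0.3  0.1 -0.5]
[30  0  0]
```

View pics/b3.png

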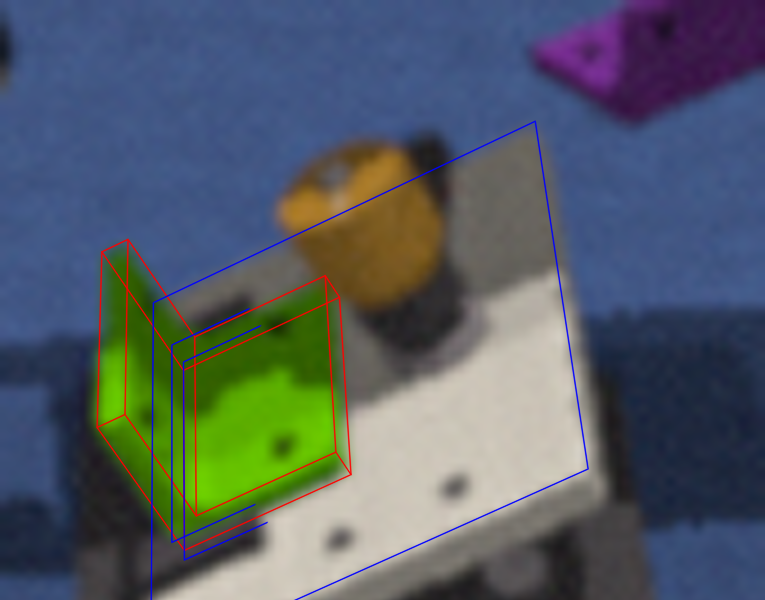

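View pics/a7.png

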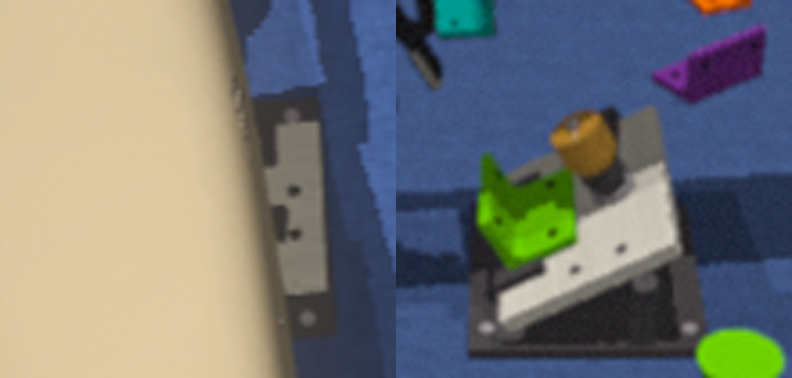

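```bash
python3 - <<'E'
from ov import *; from g import PL
t=cv2.imread("pics/top0.png");x0,y0,s=155,210,8
im=cv2.resize(t[210:295,155:255],None,fx=8,fy=8,interpolation=cv2.INTER_CUBIC)
for a,c in((1.6,(0,0,255)),(1.7,(0,255,0))):
    e=np.array([-np.cos(a),np.sin(a),0]);n=np.array([np.sin(a),np.cos(a),0]);o=np.array([95,0,30.5])
    v=[o+e*76+13*n,o+e*76-13*n,o-13*n,o+13*n]
    lines(im,'top',plate2w,PL,list(zip(v,v[1:]+v[:1])),x0,y0,s,c)
cv2.imwrite("pics/st.png",im)
E
```

```text
(no output)
```

View pics/st.png

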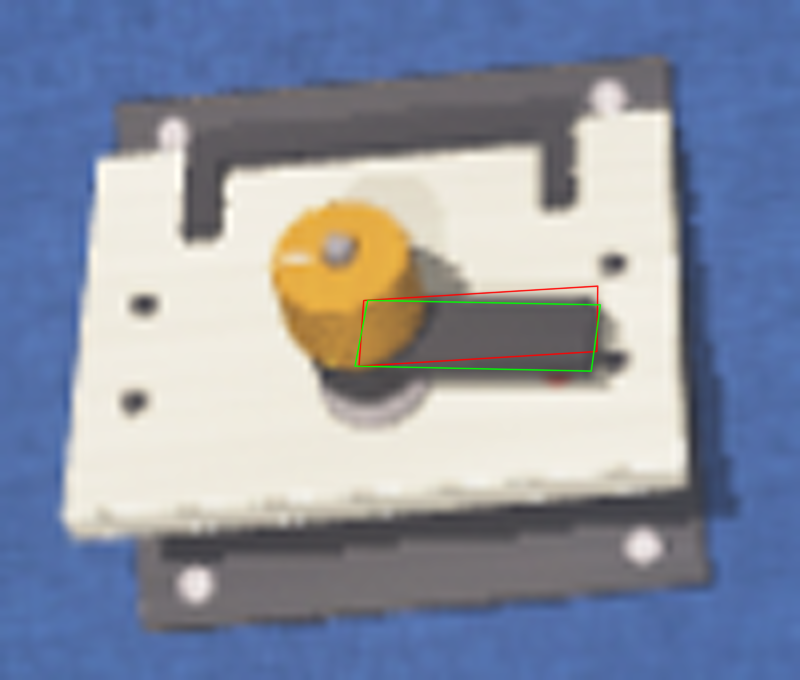

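```bash
cat >> g.py <<'E'
def rs(p=PL): return (R.from_euler('z',p[2],degrees=True)*Rt).as_matrix()@np.diag([1,-1,-1.])
E
python3 - <<'E'
from g import *
print(r.sense()['joint_pos'])
a=1.69; e=np.array([-np.cos(a),np.sin(a)]);n=np.array([np.sin(a),np.cos(a)])
c=np.array([95,0])+55*e+32*n;print(c)
for z in(120,21): go(plate2w(PL,[*c,z]),rs())
E
```

```text
[ 10.5966  47.9232  43.3149   3.3088 119.0582   6.4328]
[133.3136  50.8042]
t 10.55 row [-0.2028, -0.5251, 0.1317, -0.002, -0.002, -0.4995] rows>= 10.5
t 10.55 row [-0.2029, -0.5219, 0.5277, -0.002, -0.002, -0.4995] rows>= 10.5
```

```bash
python3 -m jog '[[-0.2,-0.2,0,0,0,-0.5],[-0.2,-0.525,0.0,0,0,-0.5],[-0.2,-0.525,0,0,0,-0.5],[-0.2,-0.525,0.13,0,0,-0.5],[-0.2,-0.525,0.13,0,0,-0.5],[-0.2,-0.525,0.13,0,0,-0.5],[-0.2,-0.525,0.13,0,0,-0.5],[-0.2,-0.525,0.13,0,0,-0.5],[-0.2,-0.525,0.13,0,0,-0.5],[-0.2,-0.525,0.13,0,0,-0.5]]' 0
python3 -m jog '[[0,0,0,-0.0,0,-0.025],[0,0,0,-0.0,0,-0.025]]'
python3 lk.py a8;python3 - <<'E'
from g import *
go(plate2w(PL,[133.3,50.8,21]),rs())
s=r.snapshot("top");cv2.imwrite("pics/t1.png",s["pixels"][:,:,::-1])
E
```

```text
time: 11.55
tool_pos: [492.3, 125.4, 215.3]
tcp_rot: [-177.9, -30.5, -179.3]
ft_force: [0.5, -0.6, -1.4]
finger_gap: -0.4
time: 11.75
tool_pos: [492.4, 125.4, 215.5]
tcp_rot: [179.6, -30.6, -174.4]
ft_force: [-0.2, -0.3, -0.8]
finger_gap: -0.3
inplate [133.747   50.0386 120.2569] F [0.2 0.7 0. ]
t 11.85 row [-0.0052, -0.0031, 0.397, 0.0, -0.0027, 0.0022] rows>= 2.0
```

View pics/a8.png

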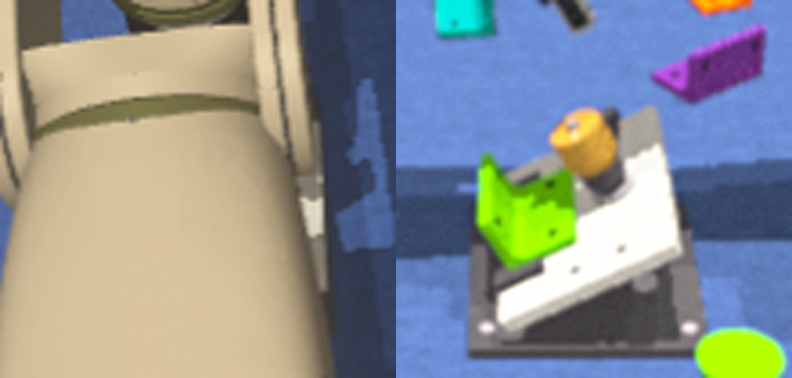

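```bash
python3 -m jog '[[-0.005,-0.003,0.12,0,-0.0027,0.002],[-0.005,-0.003,0.25,0,-0.0027,0.002],[-0.005,-0.003,0.33,0,-0.0027,0.002],[-0.005,-0.003,0.39,0,-0.0027,0.002],[-0.005,-0.003,0.393,0,-0.0027,0.002],[-0.005,-0.003,0.393,0,-0.0027,0.002]]'
python3 lk.py a9; python3 - <<'E'
from g import *
im=r.snapshot("side")["pixels"][:,:,::-1]
cv2.imwrite("pics/s9.png",cv2.resize(im[150:270,240:390],None,fx=5,fy=5,interpolation=cv2.INTER_CUBIC))
E
```

```text
time: 12.5
tool_pos: [445.4, 120.6, 131.9]
tcp_rot: [179.9, -29.9, -175.0]
ft_force: [-0.3, 0.6, 0.1]
finger_gap: 0.6
inplate [132.4727  50.7575  24.7448] F [ 0.7  0.2 -0.1]
```

View pics/s9.png

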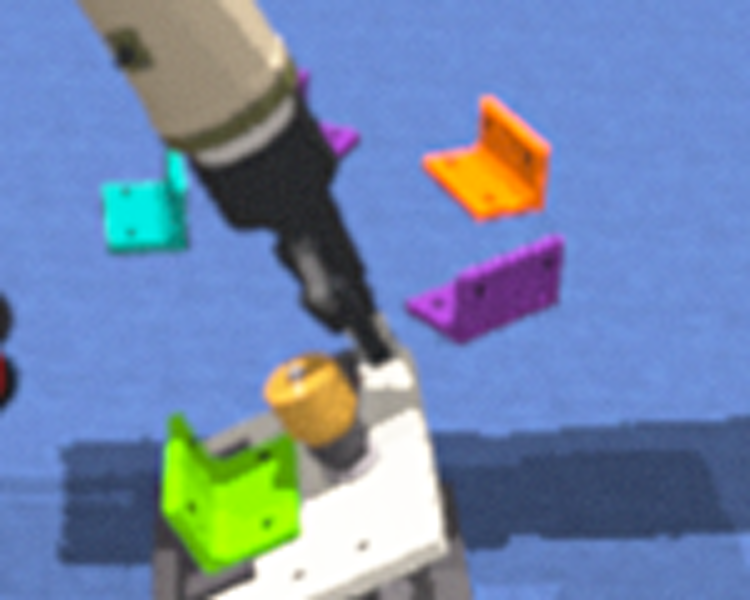

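```bash
python3 - <<'E'
from g import *
p=inplate();print(p)
for a in np.arange(1.7,-0.01,-.1):
    c=np.array([95-55*np.cos(a)+25*np.sin(a),55*np.sin(a)+25*np.cos(a)])
    print(round(a,2),c.round(1),((c-p[:2])/250*[1,-1]).round(3))
E
```

```text
[132.3975  50.756   24.8836]
1.7 [126.9  51.3] [-0.022 -0.002]
1.6 [121.6  54.2] [-0.043 -0.014]
1.5 [116.   56.6] [-0.065 -0.023]
1.4 [110.3  58.4] [-0.088 -0.031]
1.3 [104.4  59.7] [-0.112 -0.036]
1.2 [98.4 60.3] [-0.136 -0.038]
1.1 [92.3 60.4] [-0.16  -0.038]
1.0 [86.3 59.8] [-0.184 -0.036]
0.9 [80.4 58.6] [-0.208 -0.031]
0.8 [74.6 56.9] [-0.231 -0.024]
0.7 [69.  54.6] [-0.253 -0.015]
0.6 [63.7 51.7] [-0.275 -0.004]
0.5 [58.7 48.3] [-0.295  0.01 ]
0.4 [54.1 44.4] [-0.313  0.025]
0.3 [49.8 40.1] [-0.33   0.042]
0.2 [46.1 35.4] [-0.345  0.061]
0.1 [42.8 30.4] [-0.359  0.082]
-0.0 [40. 25.] [-0.37   0.103]
```

```bash
python3 -m jog '[[-0.022,-0.002,0.012,0,0,0],[-0.043,-0.014,0.012,0,0,0],[-0.065,-0.023,0.012,0,0,0],[-0.088,-0.031,0.012,0,0,0],[-0.112,-0.036,0.012,0,0,0],[-0.136,-0.038,0.012,0,0,0],[-0.16,-0.038,0.012,0,0,0],[-0.184,-0.036,0.012,0,0,0],[-0.184,-0.036,0.012,0,0,0]]'
python3 lk.py a10; python3 - <<'E'
from g import *
im=r.snapshot("side")["pixels"][:,:,::-1]
cv2.imwrite("pics/s10.png",cv2.resize(im[150:270,240:390],None,fx=5,fy=5,interpolation=cv2.INTER_CUBIC))
E
```

```text
time: 13.55
tool_pos: [485.0, 115.1, 105.6]
tcp_rot: [179.9, -29.9, -174.9]
ft_force: [-0.8, 0.3, -0.2]
finger_gap: 0.2
inplate [86.5905 59.6175 20.4904] F [ 0.5 -0.1 -1.4]
```

View pics/s10.png

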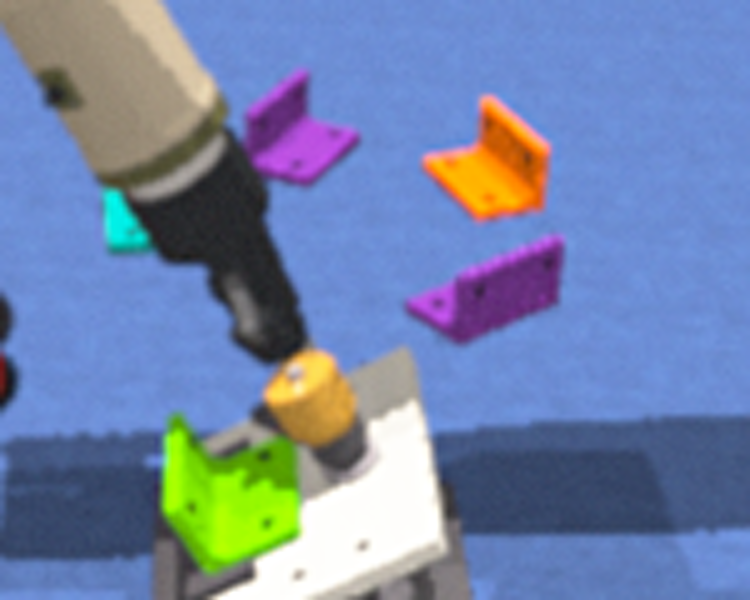

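```bash
python3 -m jog '[[-0.024,0.005,0,0,0,0],[-0.047,0.012,0,0,0,0],[-0.069,0.021,0,0,0,0],[-0.091,0.032,0,0,0,0],[-0.111,0.046,0,0,0,0],[-0.129,0.061,0,0,0,0],[-0.146,0.078,0,0,0,0],[-0.161,0.097,0,0,0,0],[-0.161,0.097,0,0,0,0]]'
python3 lk.py a10; python3 - <<'E'
from g import *
im=r.snapshot("side")["pixels"][:,:,::-1]
cv2.imwrite("pics/s11.png",cv2.resize(im[190:270,250:350],None,fx=7,fy=7,interpolation=cv2.INTER_CUBIC))
E
```

```text
time: 14.6
tool_pos: [517.4, 143.0, 85.8]
tcp_rot: [179.9, -29.9, -174.9]
ft_force: [-0.3, -0.5, 0.3]
finger_gap: 0.1
inplate [46.4716 35.032  20.6135] F [ 1.5  0.3 -0.1]
```

View pics/s11.png

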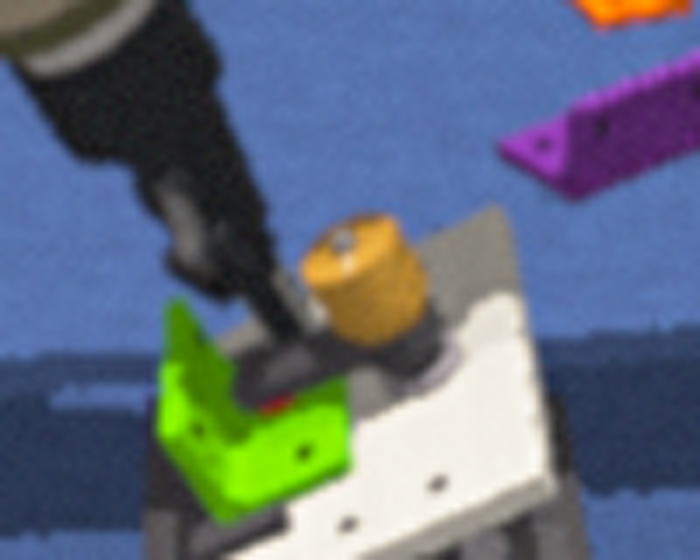

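```bash
python3 -m jog '[[-0.012,0.02,0,0,0,0],[-0.022,0.036,0,0,0,0],[-0.022,0.036,0,0,0,0]]'
python3 lk.py a11; for i in 1 2 3; do python3 -m jog '[[0,0.006,0,0,0,0],[0,0.01,0,0,0,0],[0,0.01,0,0,0,0]]'>/dev/null; python3 lk.py a11;done;  python3 - <<'E'
from g import *
im=r.snapshot("side")["pixels"][:,:,::-1]
cv2.imwrite("pics/s12.png",cv2.resize(im[190:270,250:350],None,fx=7,fy=7,interpolation=cv2.INTER_CUBIC))
E
```

```text
time: 15.05
tool_pos: [521.2, 151.7, 83.5]
tcp_rot: [179.9, -29.9, -174.9]
ft_force: [0.0, -2.5, 1.6]
finger_gap: -0.1
inplate [41.0756 26.3127 20.7952] F [ 0.5 -1.8  2.4]
inplate [40.9886 25.1389 20.8561] F [ 1.3 -8.7  1.5]
inplate [40.8574 24.0903 20.8922] F [  2.2 -14.1   1.3]
inplate [40.7514 22.9696 20.9321] F [  2.9 -21.4   0.4]
```

View pics/s12.png

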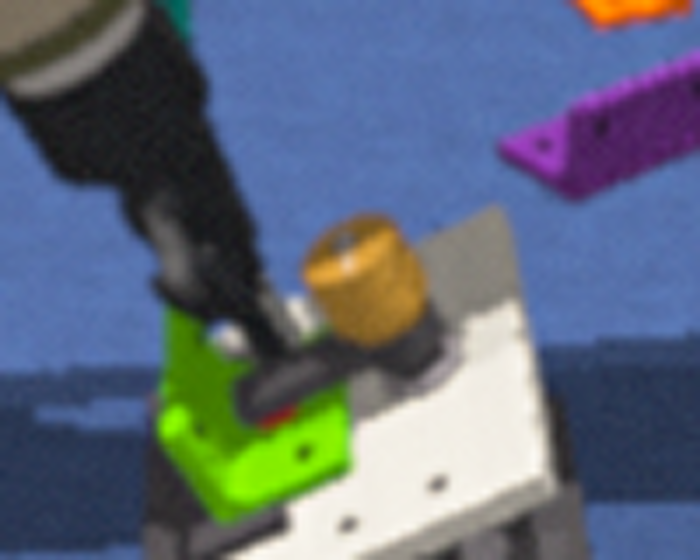

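```bash
python3 -m jog '[[0,-0.04,0,0,0,0],[0,-0.08,0,0,0,0],[0,-0.08,-0.2,0,0,0],[0,-0.08,-0.4,0,0,0],[0,-0.08,-0.42,0,0,0],[0,-0.08,-0.42,0,0,0]]' 0.8
python3 lk.py a12; python3 - <<'E'
from g import *
print(r.sense()['joint_pos'],r.sense()['finger_gap'])
for z in(110,60,38):go(plate2w(PL,[94.5,0,z]),rs())
im=r.snapshot("side")["pixels"][:,:,::-1]
cv2.imwrite("pics/s13.png",cv2.resize(im[190:270,250:350],None,fx=7,fy=7,interpolation=cv2.INTER_CUBIC))
E
```

```text
time: 17.0
tool_pos: [576.2, 144.2, 176.5]
tcp_rot: [179.8, -29.6, -174.9]
ft_force: [0.4, 0.4, -0.8]
finger_gap: 68.3
inplate [ 41.2616  38.5491 124.4016] F [-0.7 -0.8 -0.2]
[  8.1025  37.8416  58.2661   1.7766 113.792  -86.7003] 68.50889520893534
t 17.1 row [0.2125, 0.1549, 0.0575, 0.0002, 0.0003, 0.0011] rows>= 1.3
t 17.1 row [0.2127, 0.1548, 0.2575, 0.0002, 0.0003, 0.0011] rows>= 1.8
t 17.1 row [0.2127, 0.1547, 0.3455, 0.0002, 0.0003, 0.0011] rows>= 2.2
```

View pics/s13.png

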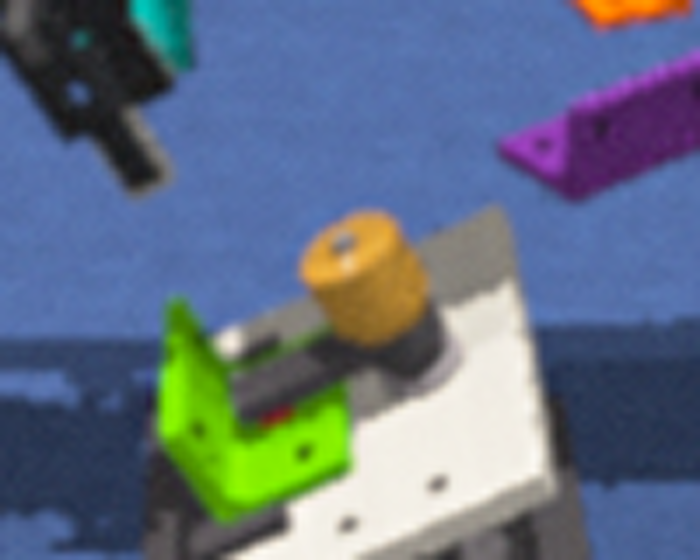

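```bash
python3 -m jog '[[0.1,0.08,0.0,0,0,0.001],[0.2,0.15,0.03,0,0,0.001],[0.212,0.155,0.057,0,0,0.001],[0.212,0.155,0.057,0,0,0.001],[0.212,0.155,0.057,0,0,0.001]]'
python3 - <<'E'
from g import *
print(inplate())
for z in(110,60,38):go(plate2w(PL,[94.5,0,z]),rs())
im=r.snapshot("side")["pixels"][:,:,::-1]
cv2.imwrite("pics/s14.png",cv2.resize(im[170:260,250:350],None,fx=6,fy=6,interpolation=cv2.INTER_CUBIC))
E
```

```text
time: 17.65
tool_pos: [517.6, 177.1, 187.5]
tcp_rot: [-180.0, -30.0, -175.1]
ft_force: [-0.3, 0.1, 0.5]
finger_gap: 68.2
[ 94.296    0.6324 110.0563]
t 17.65 row [0.0008, 0.0025, 0.0002, -0.0, 0.0, -0.0001] rows>= 0.0
t 17.65 row [0.0008, 0.0026, 0.2002, -0.0, 0.0, -0.0001] rows>= 1.0
t 17.65 row [0.0009, 0.0026, 0.2882, -0.0, 0.0, -0.0001] rows>= 1.4
```

View pics/s14.png

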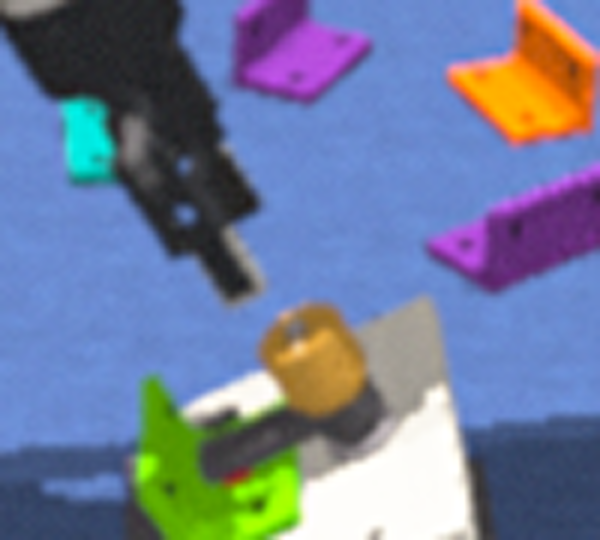

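```bash
python3 -m jog '[[0,0.0025,0.07,0,0,0],[0,0.0025,0.14,0,0,0],[0,0.0025,0.21,0,0,0],[0,0.0025,0.26,0,0,0],[0,0.0025,0.28,0,0,0],[0,0.0025,0.28,0,0,0],[0,0.0025,0.28,0,0,0]]'
python3 lk.py a14
python3 -m jog '[[0,0,0,0,0,0],[0,0,0,0,0,0],[0,0,0,0,0,0],[0,0,0,0,0,0],[0,0,0,0,0,0]]' 0 40
python3 lk.py a14
```

```text
time: 18.4
tool_pos: [484.0, 175.2, 128.5]
tcp_rot: [180.0, -29.8, -175.1]
ft_force: [0.6, -0.4, -0.2]
finger_gap: 68.5
inplate [93.8885 -0.4445 42.5257] F [ 0.3  0.5 -0.9]
time: 19.0
tool_pos: [484.1, 174.6, 128.7]
tcp_rot: [-180.0, -29.8, -175.2]
ft_force: [1.6, -5.3, 4.6]
finger_gap: 41.7
inplate [94.0288  0.2771 42.3362] F [ 2.5 -4.5  4.4]
```

View pics/a14.png

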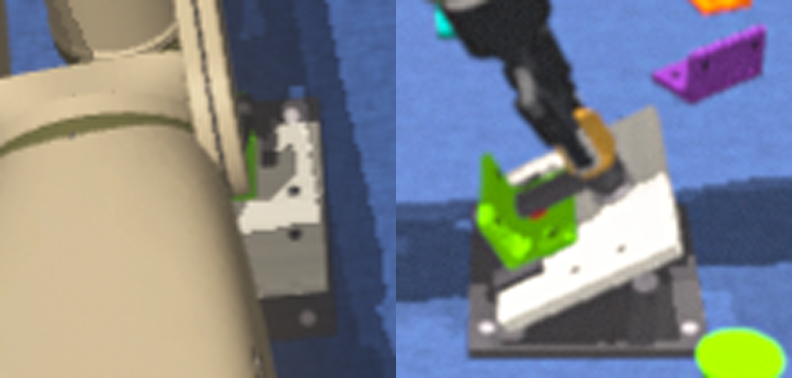

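```bash
python3 -m jog '[[0,0,0.0007,0,0,0.044],[0,0,0.0014,0,0,0.088],[0,0,0.0021,0,0,0.132],[0,0,0.0028,0,0,0.176],[0,0,0.0035,0,0,0.22],[0,0,0.0042,0,0,0.264],[0,0,0.0049,0,0,0.308],[0,0,0.0056,0,0,0.352],[0,0,0.0063,0,0,0.396],[0,0,0.007,0,0,0.44]]'
python3 - <<'E'
from g import *
s=r.sense();print(inplate(),s['joint_pos'][5],s['ft_force'],s['wrist_torque'],s['finger_gap'])
E
```

```text
time: 20.1
tool_pos: [483.3, 174.0, 127.1]
tcp_rot: [-150.6, -5.1, 104.0]
ft_force: [1.4, -8.2, 4.3]
finger_gap: 42.0
[93.9811  0.7883 40.5623] -3.612943963855628 [ 1.3702 -8.1696  4.2655] [-1.0697 -0.3482  0.6704] 41.95708914177634
```

```bash
cat > tq.py <<'E'
from g import *
p,Rc,s=cur();print(inplate().round(2),'j6',round(s['joint_pos'][5],2),'Ftool',(Rc.T@s['ft_force']).round(1),'Ttool',(Rc.T@s['wrist_torque']).round(2),'gap',round(s['finger_gap'],1),'t',round(s['time'],2))
E
python3 -m jog '[[0,0,0.0007,0,0,0.044],[0,0,0.0014,0,0,0.088],[0,0,0.0021,0,0,0.132],[0,0,0.0028,0,0,0.176],[0,0,0.0035,0,0,0.22]]';python3 tq.py
python3 -m jog '[[0,0,0.0007,0,0,0.03],[0,0,0.0014,0,0,0.06],[0,0,0.0014,0,0,0.06]]';python3 tq.py
```

```text
time: 20.6
tool_pos: [482.8, 173.7, 126.4]
tcp_rot: [-153.5, 14.1, 69.0]
ft_force: [1.8, -8.6, 4.4]
finger_gap: 42.0
[94.05  1.07 39.69] j6 35.99 Ftool [-8.2  3.1 -4.3] Ttool [-1.03 -1.42 -0.09] gap 42.0 t 20.6
time: 20.9
tool_pos: [482.6, 173.6, 126.2]
tcp_rot: [-156.3, 18.7, 59.0]
ft_force: [1.6, -8.0, 4.7]
finger_gap: 41.9
[94.15  1.15 39.41] j6 46.66 Ftool [-7.2  4.  -4.5] Ttool [-1.14 -1.31  0.04] gap 41.9 t 20.9
```

```bash
for i in 1 2 3; do python3 -m jog '[[0,0,0.0004,0,0,0.03],[0,0,0.001,0,0,0.05],[0,0,0.001,0,0,0.05]]'>/dev/null;python3 tq.py;done
```

```text
[94.22  1.22 39.26] j6 55.6 Ftool [-7.7  5.5 -5.1] Ttool [-1.49 -1.19  0.06] gap 41.8 t 21.2
[94.34  1.27 39.03] j6 64.6 Ftool [-8.2  5.  -6.2] Ttool [-1.56 -1.17  0.07] gap 41.9 t 21.5
[94.47  1.29 38.84] j6 73.6 Ftool [-7.8  5.9 -5.5] Ttool [-1.76 -1.03  0.03] gap 42.0 t 21.8
```

```bash
for i in 1 2 3; do python3 -m jog '[[0,0,0.0004,0,0,0.03],[0,0,0.001,0,0,0.05],[0,0,0.001,0,0,0.05]]'>/dev/null;python3 tq.py;done; python3 - <<'E'
from g import *
im=r.snapshot("side")["pixels"][:,:,::-1]
cv2.imwrite("pics/s15.png",cv2.resize(im[190:270,260:345],None,fx=7,fy=7,interpolation=cv2.INTER_CUBIC))
E
```

```text
[94.58  1.29 38.65] j6 82.57 Ftool [-6.1  7.4 -7. ] Ttool [-2.   -1.04 -0.31] gap 42.0 t 22.1
[92.66  0.53 39.02] j6 91.53 Ftool [ 5.5  7.9 -5.8] Ttool [-1.45  1.29 -1.1 ] gap 42.0 t 22.4
[93.52  0.55 38.9 ] j6 100.54 Ftool [ 1.1  7.4 -8.7] Ttool [-1.25  0.42 -0.9 ] gap 41.4 t 22.7
```

View pics/s15.png

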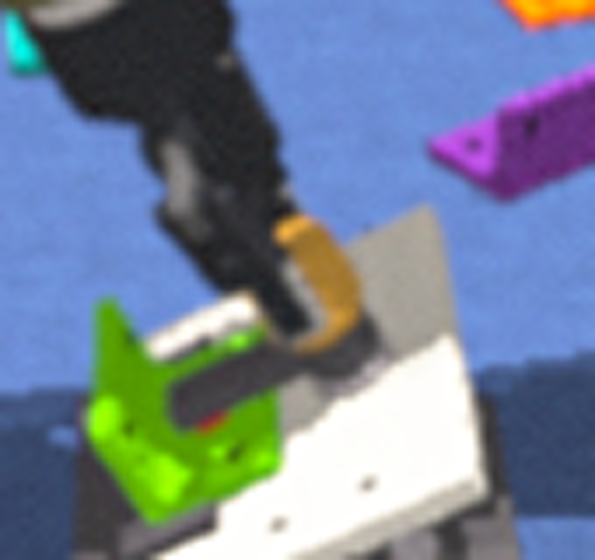

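```bash
python3 -m jog '[[0,0,0,0,0,0],[0,0,0,0,0,0],[0,0,0,0,0,0],[0,0,0,0,0,0],[0,0,0,0,0,0]]' 0.8;python3 tq.py; python3 - <<'E'
from g import *
Rg=(R.from_euler('z',PL[2],degrees=True)*Rt).as_matrix()
p,Rc,s=cur(); print('stud axis in tool',Rc.T@Rg[:,2], 'plate x in tool',Rc.T@Rg[:,0])
E
```

```text
time: 23.25
tool_pos: [480.9, 175.2, 123.9]
tcp_rot: [178.0, 29.8, 0.8]
ft_force: [0.7, -0.1, -0.0]
finger_gap: 68.7
[94.31 -0.58 36.61] j6 100.46 Ftool [ 0.6  0.2 -0.4] Ttool [0.01 0.24 0.01] gap 68.7 t 23.25
stud axis in tool [ 0.0017 -0.0004 -1.    ] plate x in tool [-0.998   0.0627 -0.0017]
```

```bash
python3 -m jog '[[0,0,-0.1,0,0,0],[0,0,-0.25,0,0,0],[0,0,-0.45,0,0,0],[0,0,-0.6,0,0,0],[0,0.2,-0.6,0,0,0],[0,0.4,-0.6,0,0,0],[0,0.6,-0.6,0,0,0],[0,0.8,-0.6,0,0,0],[0,1,-0.6,0,0,0],[0,1,-0.6,0,0,0]]'
python3 - <<'E'
from g import *
a=[]
for n,x0,y0,w,hh in(("top",155,205,100,90),("side",255,195,90,90)):
    im=r.snapshot(n)["pixels"][:,:,::-1]; cv2.imwrite(f"pics/e_{n}.png",im)
    a.append(cv2.resize(im[y0:y0+hh,x0:x0+w],None,fx=6 if n=="side" else 6,fy=6,interpolation=cv2.INTER_CUBIC))
cv2.imwrite("pics/e1.png",a[0]);cv2.imwrite("pics/e2.png",a[1])
E
```

```text
time: 24.25
tool_pos: [562.9, -74.5, 261.9]
tcp_rot: [177.8, 29.8, 0.3]
ft_force: [0.5, 0.4, -0.1]
finger_gap: 68.1
```

View pics/e1.png

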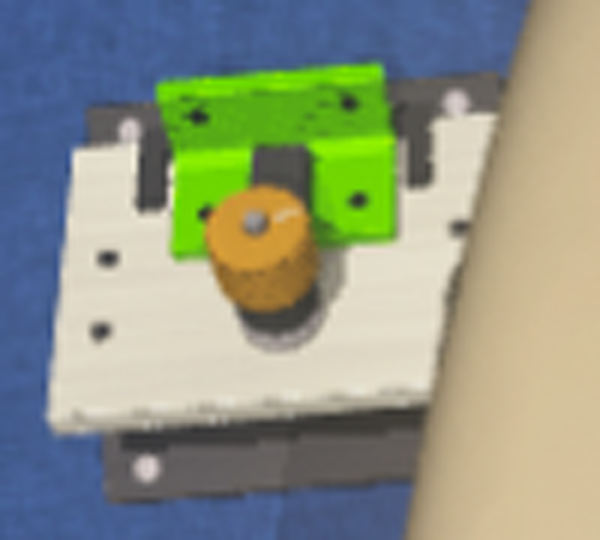

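View pics/e2.png

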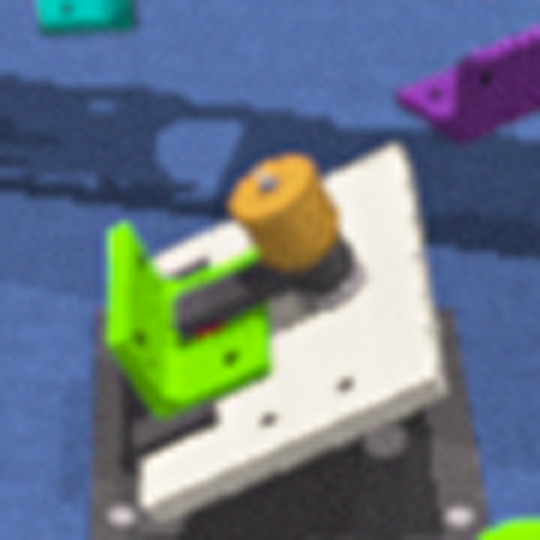

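```bash
python3 - <<'E'
from ov import *; from g import PL
def back(uv,z):
    f=lambda q: (proj('top',plate2w(PL,[q[0],q[1],z]))-uv).ravel()
    return least_squares(f,[95,0]).x
for uv,c,z in((crop([258,227],155,210,7),crop([297,222],155,210,7),69.5),(crop([288,214],155,205,6),crop([258,228],155,205,6),66)):
    m=back(uv,z)-[95,0]; print(m, np.degrees(np.arctan2(m[1],m[0])),back(c,z))
t=cv2.imread("pics/e_top.png");x0,y0,s=180,210,12
im=cv2.resize(t[210:260,180:225],None,fx=s,fy=s,interpolation=cv2.INTER_CUBIC)
a=0
e=np.array([-np.cos(a),np.sin(a),0]);n=np.array([np.sin(a),np.cos(a),0]);o=np.array([95,0,27])
v=[o+e*76+13*n,o+e*76-13*n,o-13*n,o+13*n]
lines(im,'top',plate2w,PL,list(zip(v,v[1:]+v[:1])),x0,y0,s)
lines(im,'top',lambda p,P:plate2w(p,np.atleast_2d(P)+[30,0,0]),PL,br,x0,y0,s,(255,0,0))
cv2.imwrite("pics/e3.png",im)
E
```

```text
[ -1.339  -14.2264] -95.37689222035391 [92.8896 -0.2803]
[-6.6549 13.0456] 117.02720190619812 [94.409   0.6384]
```

View pics/e3.png

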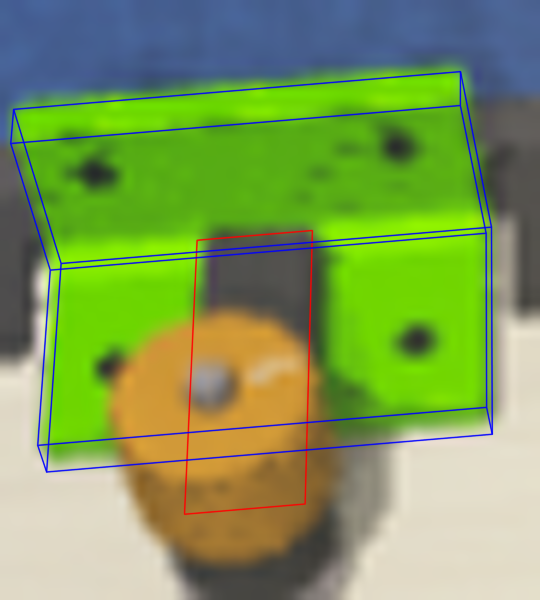

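```bash
python3 -m jog '[[0,-0.2,0,0,0,-0.04],[0,-0.4,0,0,0,-0.08],[0,-0.6,0,0,0,-0.12],[0,-0.8,0,0,0,-0.16],[0,-1,0,0,0,-0.2],[0,-1,0,0,0,-0.2],[0,-1,0,0,0,-0.2]]'
python3 - <<'E'
from g import *
print(inplate(),r.sense()['joint_pos'][5])
Rg=rs()@R.from_euler('z',145,degrees=True).as_matrix()
for z in(110,36):go(plate2w(PL,[94.5,0.3,z]),Rg)
E
```

```text
time: 25.05
tool_pos: [554.5, 184.3, 253.8]
tcp_rot: [-162.9, 24.9, 41.4]
ft_force: [-0.3, -1.0, -0.7]
finger_gap: 68.4
[ 95.0764  -3.4261 186.1941] 64.86434463205346
t 25.05 row [-0.0061, 0.013, 0.3048, 0.0008, -0.0, -0.0132] rows>= 1.5
t 25.05 row [-0.0062, 0.0123, 0.6008, 0.0008, -0.0, -0.0132] rows>= 3.0
```

```bash
python3 -m jog '[[-0.006,0.013,0.1,0,0,-0.013],[-0.006,0.013,0.25,0,0,-0.013],[-0.006,0.013,0.3,0,0,-0.013],[-0.006,0.013,0.4,0,0,-0.013],[-0.006,0.012,0.5,0,0,-0.013],[-0.006,0.012,0.57,0,0,-0.013],[-0.006,0.012,0.585,0,0,-0.013],[-0.006,0.012,0.585,0,0,-0.013],[-0.006,0.012,0.585,0,0,-0.013]]';python3 tq.py
python3 -m jog '[[0,0,0,0,0,0],[0,0,0,0,0,0],[0,0,0,0,0,0],[0,0,0,0,0,0],[0,0,0,0,0,0]]' 0 70;python3 tq.py
for i in 1 2 3; do python3 -m jog '[[0,0,0,0,0,0.011],[0,0,0,0,0,0.022],[0,0,0,0,0,0.022]]'>/dev/null;python3 tq.py;done
```

```text
time: 25.95
tool_pos: [484.5, 171.8, 128.3]
tcp_rot: [-161.9, 24.1, 43.5]
ft_force: [-0.8, -0.3, 0.3]
finger_gap: 68.3
[93.66  3.05 42.07] j6 61.86 Ftool [-0.8 -0.3  0.2] Ttool [-0.19  0.15  0.02] gap 68.3 t 25.95
time: 26.45
tool_pos: [484.2, 173.1, 128.9]
tcp_rot: [-161.8, 24.0, 43.6]
ft_force: [-2.3, 4.9, 8.1]
finger_gap: 41.0
[94.17  1.78 42.51] j6 61.85 Ftool [-1.8 -7.5 -6.1] Ttool [ 0.73 -0.01  0.02] gap 41.0 t 26.45
[94.22  1.8  42.49] j6 65.83 Ftool [-2.4 -6.3 -5. ] Ttool [ 0.59 -0.1  -0.8 ] gap 40.9 t 26.75
[95.11  2.02 42.33] j6 69.75 Ftool [-7.4 -6.6 -6.2] Ttool [ 0.73 -1.1  -1.34] gap 41.3 t 27.05
[94.91  1.62 42.34] j6 73.75 Ftool [-6.7 -7.5 -6.2] Ttool [ 1.13 -0.91 -0.85] gap 40.9 t 27.35
```

```bash
python3 -m jog '[[0,0,0,0,0,0],[0,0,0,0,0,0],[0,0,0,0,0,0],[0,0,0,0,0,0],[0,0,0,0,0,0]]' 0.8;python3 tq.py
python3 -m jog '[[0,0,-0.1,0,0,0],[0,0,-0.25,0,0,0],[0,0,-0.45,0,0,0],[0,0,-0.6,0,0,0],[0.2,0.2,-0.6,0,0,0],[0.4,0.4,-0.6,0,0,0],[0.6,0.6,-0.6,0,0,0],[0.8,0.8,-0.6,0,0,0],[0.9,0.9,-0.6,0,0,0],[0.9,0.9,-0.6,0,0,0]]'
python3 - <<'E'
from g import *
a=[]
for n,x0,y0,w,hh in(("top",155,205,85,85),("side",255,195,85,85)):
    im=r.snapshot(n)["pixels"][:,:,::-1]; cv2.imwrite(f"pics/f_{n}.png",im)
    a.append(cv2.resize(im[y0:y0+hh,x0:x0+w],(395,395),interpolation=cv2.INTER_CUBIC))
cv2.imwrite("pics/f1.png",np.hstack(a))
E
```

```text
time: 27.85
tool_pos: [483.7, 171.8, 127.0]
tcp_rot: [-167.4, 27.3, 30.8]
ft_force: [-0.4, -0.1, 0.5]
finger_gap: 67.9
[93.79  3.04 40.59] j6 73.73 Ftool [-0.6 -0.2 -0.2] Ttool [-0.07  0.2  -0.01] gap 67.9 t 27.85
time: 28.85
tool_pos: [733.5, 95.1, 128.6]
tcp_rot: [-167.8, 26.5, 30.7]
ft_force: [2.0, -0.6, 1.4]
finger_gap: 68.4
```

View pics/f1.png

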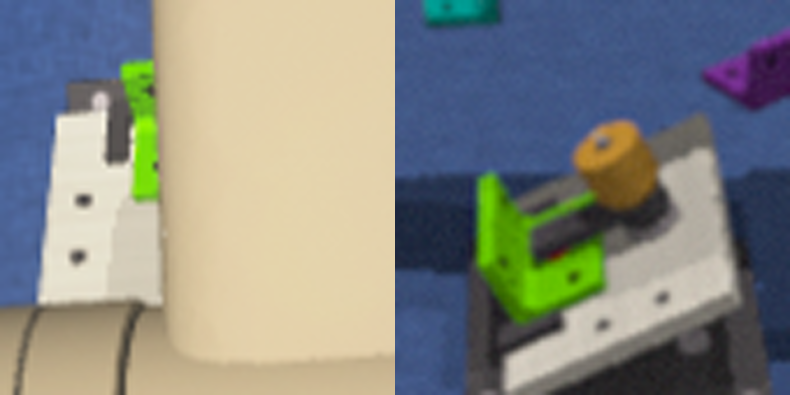

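View pics/f_side.png

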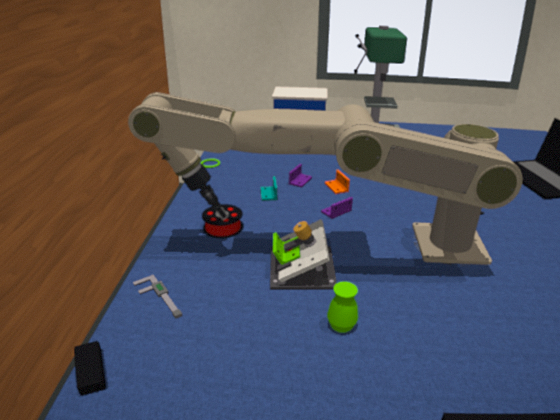

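```bash
python3 -m jog '[[-0.1,-0.1,-0.2,0,0,0],[-0.25,-0.25,-0.3,0,0,0],[-0.35,-0.35,-0.3,0,0,0],[-0.35,-0.35,-0.3,0,0,0]]'
python3 - <<'E'
from g import *
w=np.array([-150,-250,60.]);p,Rc,s=cur();print('shift toward',(Rc.T@w/250).round(3))
E
```

```text
time: 29.35
tool_pos: [664.9, 139.0, 261.7]
tcp_rot: [-168.2, 25.6, 30.6]
ft_force: [0.1, 1.1, 1.1]
finger_gap: 68.4
shift toward [-1.028  0.59   0.109]
```

```bash
python3 -m jog '[[-0.2,0.12,0.02,0,0,0],[-0.4,0.23,0.04,0,0,0],[-0.6,0.35,0.06,0,0,0],[-0.8,0.46,0.08,0,0,0],[-1,0.57,0.1,0,0,0],[-1,0.57,0.1,0,0,0],[-1,0.57,0.1,0,0,0],[-1,0.57,0.1,0,0,0]]'
python3 - <<'E'
from g import *
a=[]
for n,x0,y0,w,hh in(("top",155,205,85,85),("side",255,195,85,85)):
    im=r.snapshot(n)["pixels"][:,:,::-1]; cv2.imwrite(f"pics/g_{n}.png",im)
    a.append(cv2.resize(im[y0:y0+hh,x0:x0+w],(395,395),interpolation=cv2.INTER_CUBIC))
cv2.imwrite("pics/g1.png",np.hstack(a))
b=cv2.imread("pics/top0.png");g=cv2.imread("pics/g_top.png");cv2.imwrite("pics/g2.png",np.vstack([b[90:360:1,40:480],g[90:360,40:480]]))
E
```

```text
time: 30.15
tool_pos: [520.8, -105.5, 318.8]
tcp_rot: [-168.2, 25.8, 30.3]
ft_force: [0.4, -1.0, 0.6]
finger_gap: 68.2
```

View pics/g1.png

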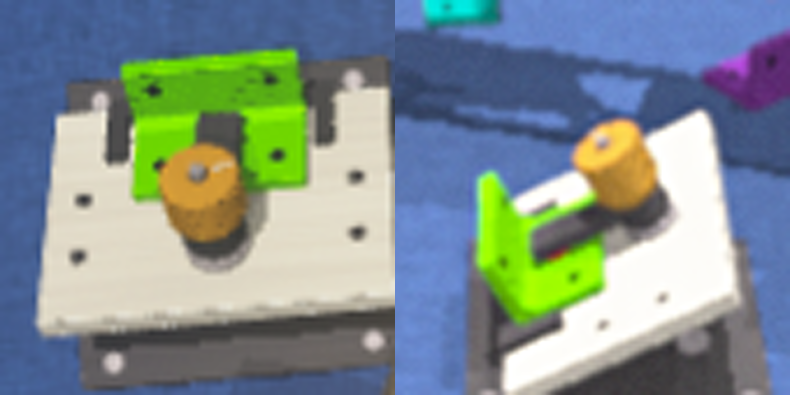

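View pics/g2.png

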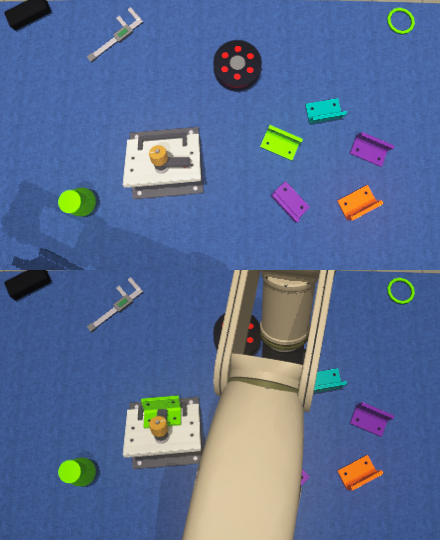

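```bash
python3 -c "
from bench import r
print(r.sense()['qd'].round(2),r.sense()['ft_force']);print(r.hand_in())"
```

```text
[ 0.65  1.5   0.1  -0.14  0.02 -0.12] [-0.76075118 -0.0725453   0.00150079]
the job is handed in; nothing more can be done
None
```

The green bracket is on the tilted plate, the strap is over its foot, and the nut is screwed tight. I handed the job in at about 30 s of the 72 s allowed.

- **Bracket:** I gripped it by the wall and lowered it until the foot touched the plate. I then slid it down until it met the ledge (about 15 N of resistance) and let go. The last pictures from both cameras show it seated between the two cheeks.
- **Strap:** I pushed it round to its stop, where the resistance climbed to 21 N. The last pictures show it straight down the slope, with the red pad on the foot.
- **Nut:** I turned it about 168° clockwise until the torque jumped and the fingers slipped. That would put its starting angle near 1.47 rad, inside the stated range.
- **Tightness check:** Reading the white mark on the nut gave only 148–157°, so the two figures disagreed; I put the rest down to how roughly the mark can be read. To settle it I gripped the nut again, harder. It resisted at once (0.8–1.3 N m), and the mark looked the same afterwards, so I take it to be at the hard stop.
- **Other things on the bench:** The vase, orange bracket, turquoise look-alike and one purple look-alike look unmoved. The arm hid part of the spool and most of the other purple one in the last picture.
- **Mistake on the way out:** One retreat after the nut went the wrong way and took the gripper over the spool. The fingertips stayed about 70 mm above it, the wrist force stayed within a few newtons, and a picture then showed the spool where it had been.

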